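# Close the screw-clamp pressure cooker

### The arm

A 7-joint arm with a two-finger parallel gripper is mounted at the origin on the work surface. World frame = base frame: x ahead of the robot, y to its left, z up, the work surface at z = 0. Lengths are in m, angles in rad, forces in N, time in s.
With the tool pointing down it reaches from about 0.4 to 0.85 m from the base axis. Payload 4.5 kg.
Tool frame: the origin (TCP) lies on the centre line of the jaws, within the pads' length; the fingertips stand 8 mm ahead of it and the grasp point (between the pads) lies 11 mm behind it; z points along the fingers, x is the direction in which the jaws open and shut, and the axes are right-handed (so a half turn about z gives the same grasp; the last joint's range is limited). The gripper opens to 88 mm and grips with 3 to 60 N. Pads are 18 mm wide; open, the fingers measure 123 mm over their backs; the gripper's body (75 mm by 187 mm) begins 45 mm behind the grasp point.
Start: joints at [0.034, 0.689, -0.195, 1.565, 0.157, 0.902, -0.215], TCP at [0.625, 0, 0.247] pointing down, gripper open.
Joint ranges: [-3.01, 3.01], [-0.46, 2.08], [-1.47, 1.51], [0.13, 2.56], [-1, 4.14], [0.04, 2.09], [-2.66, 2.66]. Speed limits (rad/s): [2.57, 2.57, 3.14, 3.14, 3.14, 3.14, 3.14].

### API

Orientations are given as a unit quaternion [x, y, z, w].
In Python, from plant import r gives the robot as it stands.
- The arm moves only by the shell command python3 -m pendant 'ROWS' [FORCE]. ROWS is JSON, a list of rows, each a list of 3 entries, a list of its own where there are three numbers: the turn, a rotation vector about the tool's x, y, z in rad, then the shift along the tool's x, y, z in m, then the opening, from 0 (shut) to 1 (fully open). In form: [[[wx, wy, wz], [tx, ty, tz], claw], ...]. A call has 1 to 10 rows; each row is the pose to reach, as a shift and turn from the pose commanded when the call began, along the tool's axes at that moment; what a row does not reach only later rows make up. A row lasts 1/10 s, in which the tool goes at most 50 mm and 8.59 degrees, less where a joint would pass 70% of its speed; a pose out of reach is approached as far as the arm can. A call with a gripper value outside its range is refused whole. The fingers move at their own pace and stop on an object; FORCE is the grip in N (left out, the last holds). Time passes only in rows, so rows that repeat a pose let the fingers close. It gives the time, the measured TCP pose, the force and the opening at its end, in the units of the state.
- r.get_state(): the state, without advancing time (a new reading comes with each control period).
- r.snapshot(name): name is "scene" or "side" or "wrist"; returns a dict with "image" (480x640x3 uint8, red, green, blue), "mtx" (3x3 intrinsics, pixels), "R" (3x3) and "t" (3): a world point X has camera coordinates R X + t; the wrist camera has in their place "T_tool_cam" (4x4, takes a point from camera to tool coordinates, whose origin is the TCP and whose axes are the tool frame's). Camera axes: x right, y down, z forward; pixel columns grow to the right and rows downward; lengths in m; the calibration is good to about 2 mm. The wrist camera is an equidistant fisheye: a pixel r from the principal point sees the ray r / f radians off the axis. A picture is of the moment at which its call begins: read the wrist's pose just before it. There is no depth.
- r.finish_job(): hands the job in, once; it reports no verdict.
The state is a dict: "clock": time; "q": joint angles; "qd": joint speeds; "joint_torque": joint torques, N m; "tool_pos": TCP position; "eef_rot": TCP orientation; "contact_force": force on the tool from outside, world axes, zero at the start; "moment": the same for the moment, N m; "opening": opening from 0.0 (shut) to 1.0 (fully open).
Only numpy, scipy, OpenCV 4.12 (cv2) and the standard library are available. Lean on these libraries where they do the work, as an engineer would, in place of code of your own. Each camera call takes 0.05 s, during which the arm holds its last target. There are 200 camera calls.

### The job

Close up the pressure cooker: swing its clamp bar over the lid until it is right home in the catch, then wind down the four-armed handle on the bar, clockwise from above, pushing round one arm after another until the spindle's foot is clamped firmly on the lid. Stop as soon as it is hand-tight and let go; never force the bar or the handle, and leave the lid and the things standing around where they are.

Things in the scene. Friction and masses are not known exactly. Their poses are not given: they have to be found in the camera images.
- cooker: the fixed pressure cooker: black round base (240 dia, 56 high), steel pot (216 dia, rim 148 high), two black loop handles at its +y and -y sides (reaching 158 from the axis, 124 high). Origin under its centre; x points from the centre to the pivot of the clamp bar, z up. At -x, 135 to 161 from the axis, stands a C-shaped catch, 245 high, open to -y, that takes the end of the bar; its back wall is on the +y side.
- bar_pivot (a point): the upright pivot pin of the clamp bar, 140 from the cooker's axis in its +x direction, at the bar's mid-height (221 above the table); the pin's head ends 241 up.
- clamp_bar (a joint): how far the clamp bar is swung open, rad. 0 = over the lid and against the back wall of the catch (a firm stop); it grows as the bar turns anticlockwise seen from above, its free end going to the cooker's -y side. Steel bar, 30 wide, 22 high (210 to 232 above the table), reaching 305 from the pivot. It turns stiffly (about 0.25 N m) and stays where it is left. Direction from the pivot to the free end = cooker yaw + pi + this angle.
- bar_push (a point): the bar's grip: an upright black post, 16 dia, standing on the bar 256 from the pivot (116 beyond the spindle's axis), between the handle's arms and the catch, from the bar's top (232) to 286 above the table. This point is on the post's axis, 265 above the table. Push it sideways or pinch it from above.
- capstan_hub (a point): centre of the four-armed handle, on the spindle's axis (140 from the pivot along the bar), at the height of the arms: 273 above the table when fully up, sinking 2.5 mm per rad. Hub 40 dia, from 18 below to 23 above this point. Arms: 4 round steel rods, 12 dia, level, 90 degrees apart, each ending in a black ball, 24 dia, whose centre is 78 from the axis. The bar's top lies 232 above the table, under the arms.
- capstan (a joint): turn of the four-armed handle on the bar, rad: 0 = fully wound up, grows clockwise seen from above (tightening). The arms point at world angles cooker yaw + clamp_bar - capstan + n x 90 degrees. It turns with 0.25 N m (4 N at 60 mm from the axis) while the foot is free, steeply more once it bears on the lid. About 0.5 N m (8 to 9 N at 60 mm) is hand-tight; 0.85 N m (14 N) strains the seal.
- spindle: the screw spindle with its round foot (34 dia) under the bar, sinking 2.5 mm per rad of the handle; origin on its axis, at the bar's mid-height when fully up. The foot's underside lies 17 to 21 below the origin, as its pad has worn, which cannot be seen: it comes tight 2 to 5.5 rad from its start. It stays where it is left, keeping up to 100 N on the lid.
- lid: loose round steel lid, 226 dia, 0.9 kg, resting on the sealing ring in the cooker's rim; origin at its centre on the underside of its flange, 153 above the table. A boss, 40 dia, in its middle, its top 32 above the origin, takes the foot.
- bowl_rim (a point): copper bowl, 210 dia, 105 high: centre of its mouth. Leave alone.
- hook_case: white plastic dough-hook case, 200 x 130 x 56; origin under its centre. Leave alone.
- spoon_set: white ceramic measuring spoons fanned from a ring, about 110 x 130, 12 high; origin underneath, near its middle. Leave alone.
- custard_cup: small glass cup, 84 dia, 55 high; origin under its centre. Leave alone.
- timer: round kitchen timer, 66 dia, 51 high; origin under its centre. Leave alone.
- spatula: spatula lying flat, 250 long. Leave alone.
- pepper_mill: wooden pepper mill, 56 dia, 140 high; origin under its centre. Leave alone.
Not all that is in view belongs to the job. Leave any green look-alike of the lid alone.

How it is judged:
On the way, in this order (a step that is already met when the one before it is completed fails the run):
1. the clamp bar is home in the catch (value of joint clamp_bar below 0.04 rad), for 0.2 s.
2. the foot is clamped firmly on the lid (value of joint clamp_bar below 0.04 rad and contact force between spindle and lid above 45 N), for 0.2 s.
At the end, for the whole second after the job is handed in: The clamp bar is home in the catch (within 0.04 rad of its stop), the spindle's foot presses on the lid with more than 45 N, the handle is at rest and the lid is within 10 mm of where it was (all of step 2 and distance of lid from where it was at the start of the episode below 0.01 m and velocity of joint capstan between -0.05 and 0.05 rad/s); the robot touches nothing.
It fails at once if the robot pressed the cooker, its bar or its handle with more than 25 N (contact force between any of the fingers, the arm and cooker above 25 N).
It fails at once if the screw was overtightened (more than 250 N on the lid) (contact force between spindle and lid above 250 N).
It fails at once if the lid was shifted by more than 15 mm (distance of lid from where it was at the start of the episode above 0.015 m).
It fails at once if something standing around was moved by more than 30 mm (distance of any of bowl_rim, hook_case, spoon_set, custard_cup, timer, spatula, pepper_mill from where it was at the start of the episode above 0.03 m).
It also fails if it takes over 70 s, if anything falls off the work surface, if the arm or the gripper's body presses on something with over 40 N, if the wrist force passes 120 N, or if a joint passes its speed limit or range.

## Working session

There is one attempt and no reset: what is moved stays moved. The work goes in short steps, Python scripts to look and compute and a shell command to move; the robot and the scene stay as the last step left them, time stands still between calls to the robot, and variables do not carry over. Pictures are saved under pics/ and viewed, about 8 in all and at most 12, crops included, and the job is handed in when it is done.

```bash
ls; mkdir -p pics
python3 - <<'E'
from plant import r
import cv2,json,numpy as np
s=r.get_state(); print(s)
for n in ["scene","side","wrist"]:
    d=r.snapshot(n); cv2.imwrite(f"pics/{n}0.png",d["image"][:,:,::-1])
    np.savez(f"{n}0.npz",**d)
    print(n,{k:np.round(v,4).tolist() for k,v in d.items() if k!="image"})
E
```

```text
pics
{'clock': 0.0, 'q': array([ 0.03379439,  0.68997417, -0.19450192,  1.56632911,  0.15730452,
        0.90251056, -0.21506646]), 'qd': array([ 4.28514835e-05,  5.08737049e-04,  7.90022022e-04,  1.99226658e-03,
       -4.59610173e-04, -1.60744920e-03, -8.47172742e-04]), 'joint_torque': array([ 3.38560185e-04, -5.27571630e+01, -1.26686912e+00, -1.53434461e+01,
       -5.26333472e-02,  6.56995355e-03,  1.65937727e-04]), 'tool_pos': array([ 6.24385667e-01, -5.35287423e-05,  2.45919822e-01]), 'eef_rot': array([ 9.99999580e-01,  5.76116585e-05, -9.12000834e-04,  7.30918819e-05]), 'contact_force': array([ 0.97081259, -0.64245468,  0.50956721]), 'moment': array([ 0.00986592,  0.02057595, -0.01325325]), 'opening': 0.9987691246608277}
scene {'mtx': [[511.8337, 0.0, 321.4067], [0.0, 511.8337, 235.7455], [0.0, 0.0, 1.0]], 'R': [[-0.3996, 0.9167, 0.006], [0.4919, 0.2199, -0.8424], [-0.7735, -0.3337, -0.5388]], 't': [0.2159, -0.1238, 2.0425]}
side {'mtx': [[512.5524, 0.0, 319.4445], [0.0, 512.5524, 236.7449], [0.0, 0.0, 1.0]], 'R': [[0.9222, -0.3867, 0.0094], [-0.2916, -0.7111, -0.6398], [0.2541, 0.5873, -0.7685]], 't': [-0.5338, 0.2902, 1.4969]}
wrist {'mtx': [[371.6483, 0.0, 323.1319], [0.0, 371.6483, 238.619], [0.0, 0.0, 1.0]], 'T_tool_cam': [[1.0, 0.0002, -0.0011, 0.0011], [0.0002, 0.9487, 0.3163, -0.0818], [0.0011, -0.3163, 0.9487, -0.1377], [0.0, 0.0, 0.0, 1.0]]}
```

View pics/scene0.png

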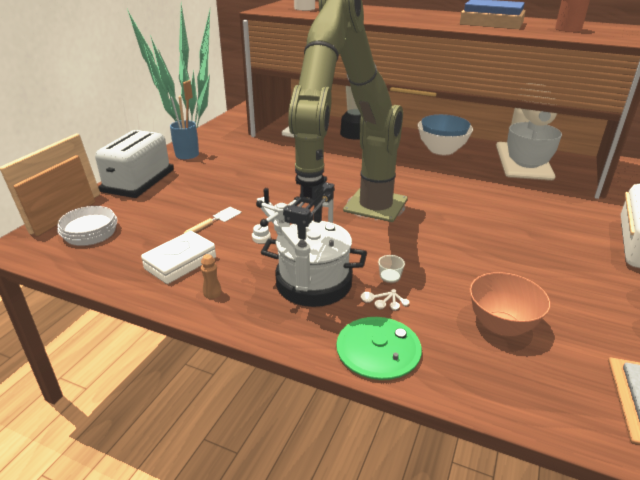

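View pics/side0.png

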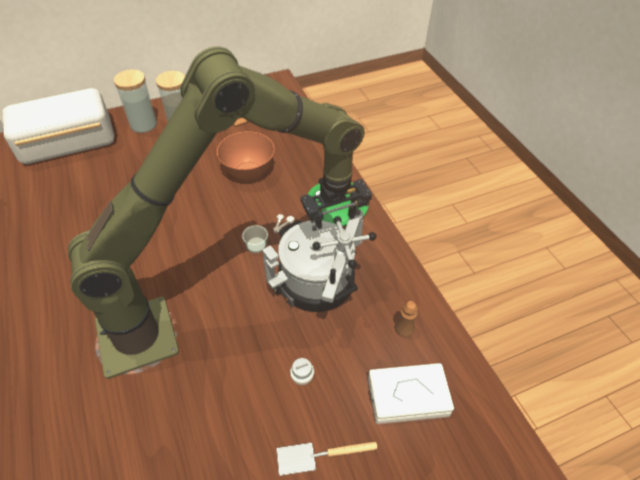

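The scene view has the cooker at about (315,260), with the gripper above it. In the side view it is at about (318,262), with the catch at about (275,270), toward the robot. I need larger crops.

Run:
```python
import cv2,numpy as np
a=cv2.imread("pics/scene0.png")[180:310,240:380]; b=cv2.imread("pics/side0.png")[170:320,240:400]
f=lambda i:cv2.resize(i,(400,int(i.shape[0]*400/i.shape[1])),interpolation=cv2.INTER_CUBIC)
a,b=f(a),f(b);h=max(len(a),len(b));o=np.zeros((h,800,3),np.uint8);o[:len(a),:400]=a;o[:len(b),400:]=b
cv2.imwrite("pics/c1.png",o)
```

```text
(no output)
```

View pics/c1.png

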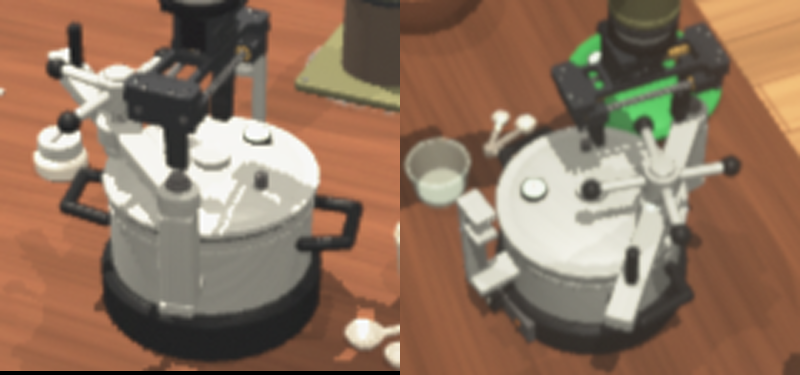

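View pics/wrist0.png

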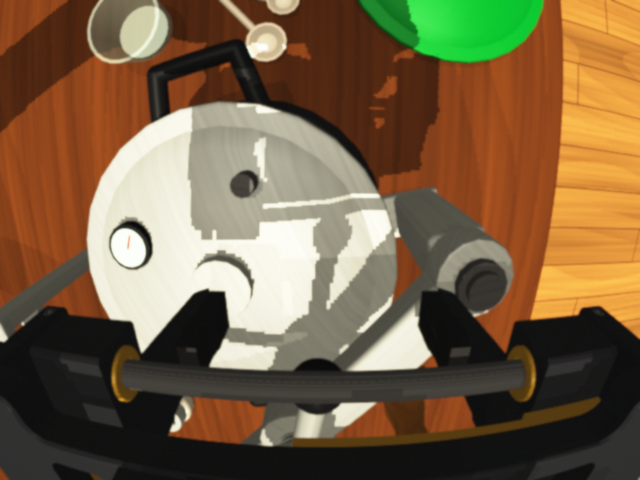

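The wrist view shows the pivot head at (482,286), the boss at about (222,280), and the bar swung to −y below. The crops show the four balls, the post and the pivot. I'll fit the cooker pose to these.

```bash
cat > fit.py <<'E'
import numpy as np
from scipy.optimize import least_squares
from scipy.spatial.transform import Rotation as Rn
C={n:np.load(f"{n}0.npz") for n in("scene","side","wrist")}
P=np.array([0.624386,-5.35e-5,.24592]);Q=Rn.from_quat([1,5.76e-5,-9.12e-4,7.3e-5])
def proj(n,X):
    c=C[n];K=c["mtx"]
    if n=="wrist":
        T=c["T_tool_cam"];x=T[:3,:3].T@(Q.inv().apply(X-P)-T[:3,3])
        h=np.hypot(x[0],x[1]);th=np.arctan2(h,x[2]);return K[0,0]*th*x[:2]/h+K[:2,2]
    x=c["R"]@X+c["t"];x=K@x;return x[:2]/x[2]
def model(p):
    x,y,yw,o,c=p;e=lambda a:np.array([np.cos(a),np.sin(a)])
    ce=np.array([x,y]);pv=ce+.14*e(yw);d=e(yw+np.pi+o);hub=pv+.14*d;post=pv+.256*d
    M={"boss":[*ce,.185],"pivtop":[*pv,.241],"post_t":[*post,.286],"post_b":[*post,.232],"hub":[*hub,.296]}
    for n in range(4):M[f"b{n}"]=[*(hub+.078*e(yw+o-c+n*np.pi/2)),.273]
    return {k:np.array(v) for k,v in M.items()}
s=lambda u,v:((u-400)/2.5+240,v/2.5+170); q=lambda u,v:(u/2.857+240,v/2.857+180)
obs=[("wrist","pivtop",(482,286)),("wrist","boss",(222,281)),("scene","pivtop",q(180,182)),
("side","post_t",s(632,252)),("side","post_b",s(632,281)),("side","hub",s(663,160))]
balls=[("side",s(591,190)),("side",s(731,166)),("side",s(645,126)),("side",s(682,234)),("scene",q(56,68)),("scene",q(68,122))]
def res(p):
    M=model(p);R=[]
    for n,k,o in obs:R+=list(proj(n,M[k])-o)
    for n,o in balls:
        D=[proj(n,M[f"b{i}"])-o for i in range(4)];R+=list(min(D,key=np.linalg.norm))
    return np.array(R)
if __name__=="__main__":
    best=min((least_squares(res,[.6,.03,a,o,c],loss="soft_l1") for a in(-.5,0,.5) for o in(.4,.8) for c in(0,.5,1)),key=lambda f:f.cost)
    print(best.x.round(4),best.cost);print(best.fun.reshape(-1,2).round(1).tolist())
    for k,v in model(best.x).items():print(k,v.round(4))
    m=model(np.r_[best.x[:3],0,best.x[4]]);print("home post",m["post_t"],"hub",m["hub"])
E
python3 fit.py
```

```text
[ 0.5597 -0.0119  0.1669  0.7227 -0.5187] 14.196270228564858
[[0.6, 0.4], [-6.7, 0.3], [-0.7, -0.9], [0.9, -1.0], [0.2, -0.5], [0.0, -0.2], [0.3, -1.6], [0.0, -2.0], [-0.5, -2.0], [-0.1, -1.8], [-0.2, -1.8], [0.0, -1.7]]
boss [ 0.5597 -0.0119  0.185 ]
pivtop [0.6978 0.0114 0.241 ]
post_t [ 0.5366 -0.1875  0.286 ]
post_b [ 0.5366 -0.1875  0.232 ]
hub [ 0.6096 -0.0974  0.296 ]
b0 [ 0.6222 -0.0204  0.273 ]
b1 [ 0.5326 -0.0848  0.273 ]
b2 [ 0.597  -0.1744  0.273 ]
b3 [ 0.6866 -0.11    0.273 ]
home post [ 0.44531678 -0.0311814   0.286     ] hub [ 0.55970407 -0.01190586  0.296     ]
```

The fit is good (about 2 px): the bar is 0.72 rad open and the capstan is at about 1.05 rad. The 2 px ball offset matches arms that have sunk about 3 mm. Plan: lift, cage the post from above with the jaws across the bar, then swing it along its arc.

```bash
python3 -m pendant '[[[0,0,0],[0,0,-0.045],1],[[0,0,0],[0,0,-0.09],1],[[0,0,0.136],[-0.018,0.038,-0.09],1],[[0,0,0.272],[-0.035,0.075,-0.09],1],[[0,0,0.408],[-0.053,0.113,-0.09],1],[[0,0,0.545],[-0.07,0.15,-0.09],1],[[0,0,0.681],[-0.088,0.1875,-0.09],1],[[0,0,0.681],[-0.088,0.1875,-0.09],1],[[0,0,0.681],[-0.088,0.1875,-0.09],0.5],[[0,0,0.681],[-0.088,0.1875,-0.09],0.5]]' 4
python3 - <<'E'
from plant import r
import cv2
print(r.get_state()["q"].round(3))
a=r.snapshot("side")["image"][170:320,240:400,::-1];w=r.snapshot("wrist")["image"][:,:,::-1]
import numpy as np
o=np.zeros((375,800,3),np.uint8);o[:,:400]=cv2.resize(a,(400,375),interpolation=2);o[:300,400:]=cv2.resize(w,(400,300))
cv2.imwrite("pics/c2.png",o)
E
```

```text
clock: 1.15
tool_pos: [0.5376, -0.1858, 0.3366]
eef_rot: [0.943, -0.332, -0.0, -0.001]
contact_force: [0.2, -0.6, -0.2]
opening: 0.846
[ 0.267  0.511 -0.024  1.622  0.012  1.01  -0.438]
```

View pics/c2.png

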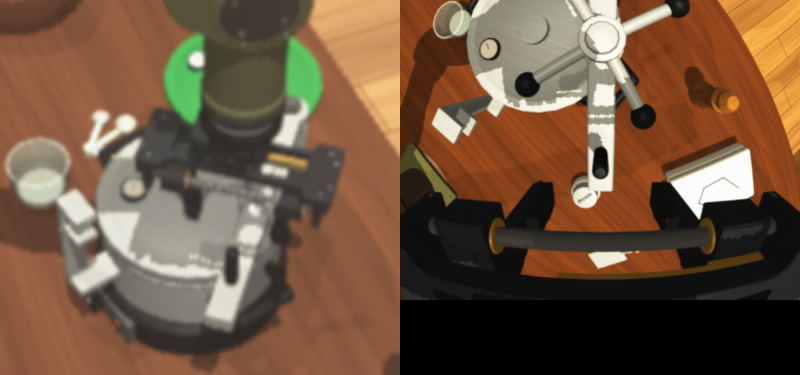

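The wrist shot has the post centred between the jaws, with its top at about (320,240) in the full image. I'll check it numerically against the model.

Run:
```python
import fit,numpy as np
from plant import r
from scipy.spatial.transform import Rotation as Rn
s=r.get_state();fit.P=s["tool_pos"];fit.Q=Rn.from_quat(s["eef_rot"])
m=fit.model([.5597,-.0119,.1669,.7227,1.052])
for k in m:print(k,((fit.proj("wrist",m[k]))/1.6+[400,0]).round(0))
for z in(.286,.232):print("tcp axis",(fit.proj("wrist",np.r_[s["tool_pos"][:2],z])/1.6+[400,0]).round(0))
```

```text
boss [528.  25.]
pivtop [602. -73.]
post_t [601. 172.]
post_b [601. 152.]
hub [602.  33.]
b0 [679.   1.]
b1 [558. -31.]
b2 [525.  84.]
b3 [645. 116.]
tcp axis [601. 170.]
tcp axis [601. 150.]
```

Matches. Now descend and pinch lightly.

```bash
python3 -m pendant '[[[0,0,0],[0,0.002,0.03],0.5],[[0,0,0],[0,0.002,0.055],0.5],[[0,0,0],[0,0.002,0.07],0.5],[[0,0,0],[0,0.002,0.08],0.5],[[0,0,0],[0,0.002,0.08],0.1],[[0,0,0],[0,0.002,0.08],0.1],[[0,0,0],[0,0.002,0.08],0.1],[[0,0,0],[0,0.002,0.08],0.1],[[0,0,0],[0,0.002,0.08],0.1],[[0,0,0],[0,0.002,0.08],0.1]]' 4
python3 - <<'E'
import numpy as np
from plant import r
s=r.get_state();print(s["q"].round(2),s["tool_pos"].round(4))
# arc rows in tool axes: pivot, swing
from scipy.spatial.transform import Rotation as Rn
R=Rn.from_quat(s["eef_rot"]).as_matrix();pv=np.array([.6978,.0114]);p=s["tool_pos"][:2];d=p-pv
print("r",np.hypot(*d),"open",np.arctan2(d[1],d[0])-.1669+np.pi)
for a in np.r_[np.arange(.07,.71,.07),.7227,.75]:
    c,sn=np.cos(-a),np.sin(-a);n=pv+np.array([c*d[0]-sn*d[1],sn*d[0]+c*d[1]]);print(round(a,3),(R.T@np.r_[n-p,0]).round(4))
E
```

```text
clock: 2.25
tool_pos: [0.5363, -0.189, 0.2575]
eef_rot: [0.943, -0.334, 0.001, -0.0]
contact_force: [-1.0, -0.1, 4.9]
opening: 0.18
[ 0.27  0.6  -0.03  1.73  0.02  0.81 -0.44] [ 0.5363 -0.189   0.2575]
r 0.2573725680859761 open 0.7253360381788712
0.07 [-0.018  -0.0006 -0.    ]
0.14 [-0.0359 -0.0024 -0.    ]
0.21 [-0.0537 -0.0055 -0.0001]
0.28 [-0.0711 -0.0099 -0.0001]
0.35 [-0.0883 -0.0154 -0.0001]
0.42 [-1.05e-01 -2.21e-02 -1.00e-04]
0.49 [-1.212e-01 -3.000e-02 -1.000e-04]
0.56 [-1.368e-01 -3.900e-02 -1.000e-04]
0.63 [-0.1517 -0.0491 -0.0002]
0.7 [-0.1659 -0.0601 -0.0002]
0.723 [-0.1704 -0.0639 -0.0002]
0.75 [-0.1756 -0.0687 -0.0002]
```

The post is gripped (opening 15.8 mm). Swinging most of the way.

```bash
python3 -m pendant '[[[0,0,0.04],[-0.0105,-0.0002,0],0.1],[[0,0,0.10],[-0.0257,-0.0012,0],0.1],[[0,0,0.17],[-0.0436,-0.0036,0],0.1],[[0,0,0.24],[-0.0612,-0.0074,0],0.1],[[0,0,0.31],[-0.0785,-0.0122,0],0.1],[[0,0,0.38],[-0.0955,-0.0182,0],0.1],[[0,0,0.45],[-0.112,-0.0254,0],0.1],[[0,0,0.52],[-0.128,-0.0336,0],0.1],[[0,0,0.58],[-0.1412,-0.0418,0],0.1],[[0,0,0.62],[-0.1496,-0.0476,0],0.1]]'
python3 - <<'E'
import numpy as np
from plant import r
s=r.get_state();print(s["q"].round(2),s["contact_force"].round(1))
from scipy.spatial.transform import Rotation as Rn
R=Rn.from_quat(s["eef_rot"]).as_matrix();pv=np.array([.6978,.0114]);p=s["tool_pos"][:2];d=p-pv
print("r",np.hypot(*d),"open",np.arctan2(d[1],d[0])-.1669+np.pi)
for a in np.arange(.02,.16,.02):
    c,sn=np.cos(-a),np.sin(-a);n=pv+np.array([c*d[0]-sn*d[1],sn*d[0]+c*d[1]]);print(round(a,3),(R.T@np.r_[n-p,0]).round(4))
E
```

```text
clock: 3.25
tool_pos: [0.4501, -0.0573, 0.2574]
eef_rot: [0.795, -0.606, 0.001, -0.001]
contact_force: [-0.1, -0.8, 3.0]
opening: 0.183
[-0.09  0.46  0.17  2.06 -0.13  0.63 -1.13] [-0.1 -0.8  3. ]
r 0.25707683943952453 open 0.1038021534930289
0.02 [-0.0051 -0.     -0.    ]
0.04 [-0.0103 -0.0002 -0.    ]
0.06 [-0.0154 -0.0004 -0.    ]
0.08 [-0.0205 -0.0008 -0.    ]
0.1 [-0.0257 -0.0012 -0.    ]
0.12 [-0.0308 -0.0018 -0.    ]
0.14 [-0.0359 -0.0024 -0.    ]
0.16 [-0.041  -0.0032 -0.    ]
```

Now the last 0.1 rad, slowly.

```bash
python3 -m pendant '[[[0,0,0.02],[-0.0051,0,0],0.1],[[0,0,0.04],[-0.0103,-0.0002,0],0.1],[[0,0,0.06],[-0.0154,-0.0004,0],0.1],[[0,0,0.075],[-0.019,-0.0007,0],0.1],[[0,0,0.085],[-0.0215,-0.0009,0],0.1],[[0,0,0.09],[-0.023,-0.001,0],0.1],[[0,0,0.09],[-0.024,-0.0011,0],0.1],[[0,0,0.09],[-0.024,-0.0011,0],0.1]]'
python3 -m pendant '[[[0,0,0],[-0.001,0,0],0.1],[[0,0,0],[-0.002,0,0],0.1],[[0,0,0],[-0.002,0,0],0.1]]'
python3 -m pendant '[[[0,0,0],[-0.001,0,0],0.1],[[0,0,0],[-0.002,0,0],0.1],[[0,0,0],[-0.002,0,0],0.1]]'
```

```text
clock: 4.05
tool_pos: [0.4458, -0.0378, 0.2574]
eef_rot: [0.767, -0.642, 0.003, 0.0]
contact_force: [1.5, -8.2, 4.2]
opening: 0.255
clock: 4.35
tool_pos: [0.4454, -0.0359, 0.2574]
eef_rot: [0.767, -0.642, 0.003, 0.0]
contact_force: [1.1, -8.0, 3.2]
opening: 0.294
clock: 4.65
tool_pos: [0.4451, -0.0339, 0.2573]
eef_rot: [0.767, -0.642, 0.003, 0.0]
contact_force: [2.5, -7.7, 2.6]
opening: 0.34
```

The bar stopped at about 8 N (the light grip is yielding). By the fit that is 0.038 rad short of home, so I'll look before pressing further.

```bash
python3 -m pendant '[[[0,0,0],[0.006,0,0],0.6],[[0,0,0],[0.006,0,0],0.6],[[0,0,0],[0.006,0,0],0.6],[[0,0,0],[0.006,0,-0.04],0.6],[[0,0,0],[0.006,-0.04,-0.08],0.6],[[0,0,0],[0.006,-0.08,-0.10],0.6],[[0,0,0],[0.006,-0.08,-0.10],0.6],[[0,0,0],[0.006,-0.08,-0.10],0.6]]'
python3 - <<'E'
from plant import r
import cv2,numpy as np
s=r.get_state();d=r.snapshot("wrist");cv2.imwrite("pics/w3.png",d["image"][:,:,::-1])
e=r.snapshot("side")["image"];np.savez("n3.npz",tp=s["tool_pos"],rot=s["eef_rot"])
cv2.imwrite("pics/side3.png",e[:,:,::-1]);print(s["tool_pos"],s["q"].round(2))
E
```

```text
clock: 5.45
tool_pos: [0.5235, -0.0214, 0.3564]
eef_rot: [0.768, -0.64, -0.0, -0.0]
contact_force: [-0.9, 0.6, 0.1]
opening: 0.599
[ 0.52347632 -0.02140623  0.35643951] [-0.21  0.43  0.25  1.72 -0.12  1.   -1.31]
```

View pics/w3.png

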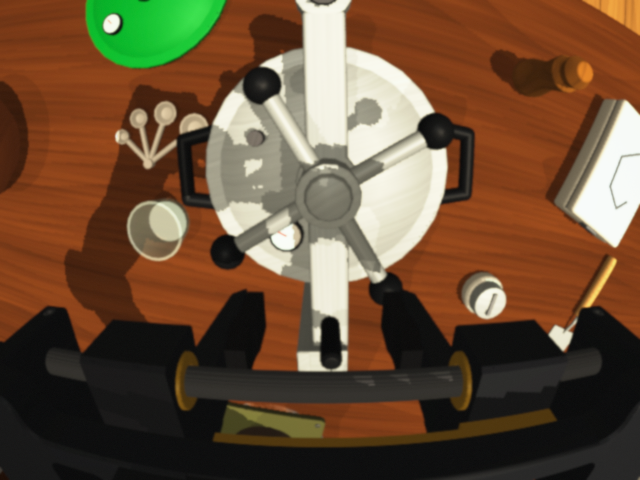

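The bar's end lies at the catch; hub at (328,196), post at (331,342), handles at x≈183 and x≈471. I need a sharper crop to measure the bar angle against the cooker yaw.

Run:
```python
import cv2
a=cv2.imread("pics/w3.png")[115:355,165:485];cv2.imwrite("pics/c3.png",cv2.resize(a,None,fx=2.5,fy=2.5,interpolation=2))
```

```text
(no output)
```

View pics/c3.png

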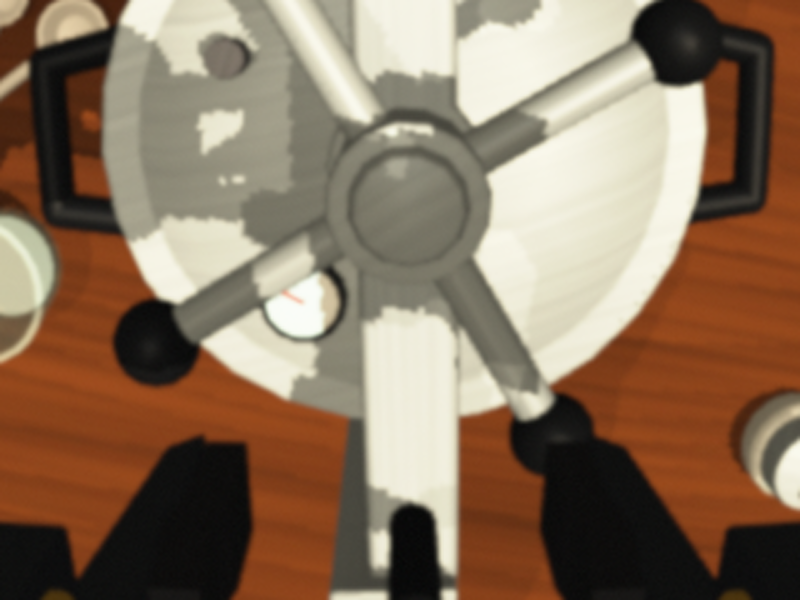

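```bash
cat > unp.py <<'E'
import numpy as np,fit
from scipy.optimize import fsolve
from scipy.spatial.transform import Rotation as Rn
n=np.load("n3.npz");fit.P=n["tp"];fit.Q=Rn.from_quat(n["rot"])
f=lambda u,v:(u/2.5+165,v/2.5+115)
def unp(px,z):return fsolve(lambda a:fit.proj("wrist",np.r_[a,z])-px,[.55,0])
if __name__=="__main__":
    L=[unp(f(*p),.124) for p in((30,58),(45,220))];R=[unp(f(*p),.124) for p in((774,40),(766,210))]
    for k,p in zip("LLRR",L+R):print(k,p.round(4))
    d=(L[0]+L[1]-R[0]-R[1])/2;c=(sum(L)+sum(R))/4
    print("span",np.hypot(*d),"yaw",np.arctan2(d[1],d[0])-np.pi/2,"centre",c)
    hub=unp(f(409,208),.2935);post=unp(f(412,520),.286)
    b=[unp(f(*p),.2704) for p in((678,40),(156,342))]
    e=post-hub;print("hub",hub,"post",post,np.hypot(*e),"bar ang-pi",np.arctan2(-e[1],-e[0]))
    print("ballmid",(b[0]+b[1])/2,np.hypot(*(b[0]-b[1])))
    z=.210
    for l in (((355,60),(370,490)),((457,60),(457,490))):
        a,b2=[unp(f(*p),.232) for p in l];print("edge",np.arctan2(*(a-b2)[::-1]))
E
python3 unp.py
```

```text
L [0.5632 0.1393]
L [0.495  0.1253]
R [ 0.6266 -0.1628]
R [ 0.5554 -0.1779]
span 0.3089183490329788 yaw 0.2016987585934622 centre [ 0.5600627  -0.01903193]
hub [ 0.56188824 -0.01831266] post [ 0.47960301 -0.03471162] 0.08390342573988693 bar ang-pi 0.19671672225841502
ballmid [ 0.56084818 -0.01856229] 0.15371427264176113
edge 0.20399239452753248
edge 0.2008631944760084
```

The bar direction (0.201–0.204) agrees with the cooker yaw from the handles (0.202), and hub and cooker centre agree within 2 mm. So the bar is home, and my earlier yaw was about 0.035 off.

Next I straddle the hub with the open jaws so that two opposite arms get pushed together, turning the wrist about the spindle axis. First I turn the wrist back, high up, for a long stroke.

```bash
python3 -m pendant '[[[0,0,-0.14],[0.004,-0.037,0],1],[[0,0,-0.28],[0.004,-0.037,0],1],[[0,0,-0.42],[0.004,-0.037,0],1],[[0,0,-0.56],[0.004,-0.037,0],1],[[0,0,-0.7],[0.004,-0.037,0],1],[[0,0,-0.84],[0.004,-0.037,0],1],[[0,0,-0.98],[0.004,-0.037,0],1],[[0,0,-1.12],[0.004,-0.037,0],1],[[0,0,-1.26],[0.004,-0.037,0],1],[[0,0,-1.4],[0.004,-0.037,0],1]]' 10
python3 -m pendant '[[[0,0,-0.14],[0,0,0],1],[[0,0,-0.28],[0,0,0],1],[[0,0,-0.42],[0,0,0],1],[[0,0,-0.56],[0,0,0],1],[[0,0,-0.7],[0,0,0],1],[[0,0,-0.84],[0,0,0],1],[[0,0,-0.98],[0,0,0],1],[[0,0,-1.12],[0,0,0],1],[[0,0,-1.26],[0,0,0],1],[[0,0,-1.4],[0,0,0],1]]'
python3 -m pendant '[[[0,0,-0.08],[0,0,0],1],[[0,0,-0.08],[0,0,0],1],[[0,0,-0.08],[0,0,0],1]]'
python3 - <<'E'
from plant import r
import cv2,numpy as np
from scipy.spatial.transform import Rotation as Rn
s=r.get_state();d=r.snapshot("wrist");cv2.imwrite("pics/w4.png",d["image"][:,:,::-1])
x=Rn.from_quat(s["eef_rot"]).as_matrix()
np.savez("n3.npz",tp=s["tool_pos"],rot=s["eef_rot"])
print(s["tool_pos"],s["q"].round(2),x.round(4),s["moment"])
print("hub err in tool",(x.T@(np.array([.5610,-.0185,0])-s["tool_pos"]*[1,1,0])).round(4))
E
```

```text
clock: 6.55
tool_pos: [0.5584, -0.0198, 0.3556]
eef_rot: [1.0, 0.007, -0.002, 0.0]
contact_force: [0.4, 1.3, 0.6]
opening: 1.002
clock: 7.55
tool_pos: [0.5584, -0.0199, 0.3556]
eef_rot: [0.76, 0.65, -0.002, -0.001]
contact_force: [-0.2, -0.4, -0.6]
opening: 1.002
clock: 7.85
tool_pos: [0.5592, -0.0198, 0.356]
eef_rot: [0.736, 0.677, -0.001, -0.001]
contact_force: [0.8, -0.8, 0.3]
opening: 0.999
[ 0.55923704 -0.01975421  0.35602635] [ 0.28  0.52 -0.54  1.6   0.29  1.11  1.15] [[ 8.360e-02  9.965e-01 -2.000e-03]
 [ 9.965e-01 -8.360e-02 -5.000e-04]
 [-6.000e-04 -2.000e-03 -1.000e+00]] [ 0.06461902 -0.06744201  0.01380241]
hub err in tool [ 0.0014  0.0017 -0.    ]
```

View pics/w4.png

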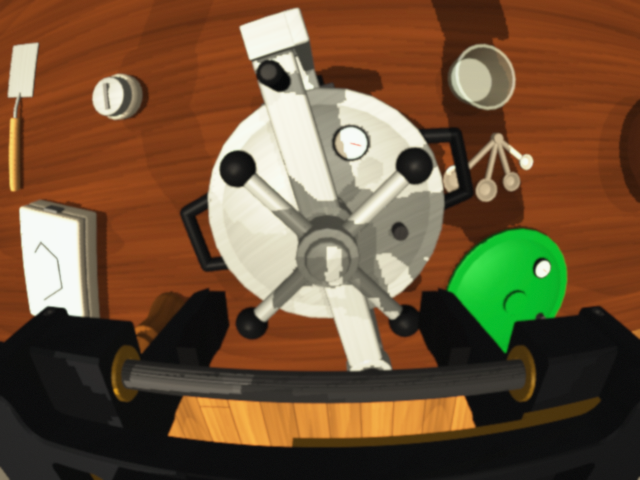

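The arms sit at ±45° to the jaws and the bar end is in the catch. I'll check the hub position from this pose (opposite camera side).

Run:
```python
import numpy as np;from unp import *
b=[unp(p,.2704) for p in((237,168),(404,320),(413,166),(252,323))]
print(unp((327,258),.2935),(b[0]+b[1])/2,(b[2]+b[3])/2,np.hypot(*(b[0]-b[1])),np.hypot(*(b[2]-b[3])))
for p in b:print((fit.Q.inv().apply(np.r_[p-fit.P[:2],0])*1000).round(1))
```

```text
[ 0.55620832 -0.01641363] [ 0.55951263 -0.01680552] [ 0.56004457 -0.01662943] 0.15292480743602926 0.15233735398757603
[-52.  -53.1   0.1]
[58.  53.1 -0.1]
[ 55.9 -54.4   0.1]
[-49.6  55.5  -0.1]
```

```bash
python3 -m pendant '[[[0,0,0],[0.002,0.001,0.02],1],[[0,0,0],[0.002,0.001,0.045],1],[[0,0,0],[0.002,0.001,0.065],1],[[0,0,0],[0.002,0.001,0.08],1],[[0,0,0],[0.002,0.001,0.088],1],[[0,0,0],[0.002,0.001,0.088],1],[[0,0,0],[0.002,0.001,0.088],1]]'
python3 -m pendant '[[[0,0,0.1],[0,0,0],1],[[0,0,0.2],[0,0,0],1],[[0,0,0.3],[0,0,0],1],[[0,0,0.4],[0,0,0],1],[[0,0,0.5],[0,0,0],1],[[0,0,0.55],[0,0,0],1],[[0,0,0.6],[0,0,0],1],[[0,0,0.65],[0,0,0],1],[[0,0,0.7],[0,0,0.0005],1],[[0,0,0.75],[0,0,0.0005],1]]'
cat > st.py <<'E'
from plant import r
import numpy as np
from scipy.spatial.transform import Rotation as Rn
s=r.get_state();x=Rn.from_quat(s["eef_rot"]).as_matrix()
print("M",s["moment"].round(3),"F",s["contact_force"].round(1),"q",s["q"].round(2),"pos",s["tool_pos"].round(4),"ang",np.arctan2(x[1,0],x[0,0]).round(3))
E
python3 st.py
```

```text
clock: 8.6
tool_pos: [0.5618, -0.0174, 0.2693]
eef_rot: [0.736, 0.677, 0.0, 0.0]
contact_force: [-0.4, -0.3, 1.4]
opening: 0.998
clock: 9.6
tool_pos: [0.5617, -0.0171, 0.2692]
eef_rot: [0.933, 0.361, 0.001, 0.0]
contact_force: [-1.4, -0.9, -0.4]
opening: 1.003
M [0.088 0.036 0.221] F [-1.4 -0.9 -0.4] q [ 0.12  0.58 -0.29  1.73  0.21  0.86  0.48] pos [ 0.5617 -0.0171  0.2692] ang 0.738
```

Pushing smoothly at the free-running torque (0.22 N m). I'll do one bigger step while the capstan is still below 2 rad, then small steps with a torque check between each.

```bash
cat > chk.py <<'E'
from plant import r
import sys
s=r.get_state();m=s["moment"][2];print("Mz %.3f F %s q7 %.2f"%(m,s["contact_force"].round(1),s["q"][6]))
sys.exit(1 if m>0.36 else 0)
E
cat chk.py >/dev/null
python3 -m pendant '[[[0,0,0.1],[0,0,0.0003],1],[[0,0,0.2],[0,0,0.0005],1],[[0,0,0.3],[0,0,0.0008],1],[[0,0,0.4],[0,0,0.001],1],[[0,0,0.45],[0,0,0.0012],1]]' | tail -1; python3 chk.py &&
python3 -m pendant '[[[0,0,0.05],[0,0,0.0001],1],[[0,0,0.1],[0,0,0.0002],1]]' | tail -1; python3 chk.py &&
python3 -m pendant '[[[0,0,0.05],[0,0,0.0001],1],[[0,0,0.1],[0,0,0.0002],1]]' | tail -1; python3 chk.py &&
python3 -m pendant '[[[0,0,0.05],[0,0,0.0001],1],[[0,0,0.1],[0,0,0.0002],1]]' | tail -1; python3 chk.py ; python3 st.py
```

```text
opening: 1.0
Mz 0.248 F [-1.4 -0.5  1.1] q7 0.12
opening: 0.999
Mz 0.335 F [-0.3 -0.6 -0.3] q7 0.04
opening: 1.003
Mz 0.209 F [-0.4 -1.8 -1.2] q7 -0.04
opening: 0.998
Mz 0.251 F [-1.2 -0.9 -0.2] q7 -0.11
M [-0.232  0.03   0.251] F [-1.2 -0.9 -0.2] q [-0.01  0.58 -0.07  1.74  0.05  0.83 -0.11] pos [ 0.5617 -0.0177  0.2673] ang -0.012
```

```bash
c(){ python3 chk.py; }
python3 -m pendant '[[[0,0,0.05],[0,0,0.0001],1],[[0,0,0.1],[0,0,0.0002],1]]' >/dev/null && c &&
python3 -m pendant '[[[0,0,0.05],[0,0,0.0001],1],[[0,0,0.1],[0,0,0.0003],1]]' >/dev/null && c &&
python3 -m pendant '[[[0,0,0.05],[0,0,0.0001],1],[[0,0,0.1],[0,0,0.0002],1]]' >/dev/null && c &&
python3 -m pendant '[[[0,0,0.05],[0,0,0.0001],1],[[0,0,0.1],[0,0,0.0003],1]]' >/dev/null && c &&
python3 -m pendant '[[[0,0,0.05],[0,0,0.0001],1],[[0,0,0.1],[0,0,0.0002],1]]' >/dev/null && c &&
python3 -m pendant '[[[0,0,0.05],[0,0,0.0001],1],[[0,0,0.1],[0,0,0.0003],1]]' >/dev/null && c &&
python3 -m pendant '[[[0,0,0.05],[0,0,0.0001],1],[[0,0,0.1],[0,0,0.0002],1]]' >/dev/null && c &&
python3 -m pendant '[[[0,0,0.05],[0,0,0.0001],1],[[0,0,0.1],[0,0,0.0003],1]]' >/dev/null && c ; python3 st.py
```

```text
Mz 0.215 F [-0.9 -1.2 -0.8] q7 -0.19
Mz 0.275 F [-1.  -1.6 -0.8] q7 -0.27
Mz 0.211 F [-0.1 -1.5 -1.7] q7 -0.35
Mz 0.257 F [-1.3 -2.1 -0.2] q7 -0.43
Mz 0.227 F [-1.5 -1.8 -1.2] q7 -0.50
Mz 0.286 F [-2.  -1.  -0.6] q7 -0.58
Mz 0.240 F [-1.6 -1.4 -0.9] q7 -0.66
Mz 0.230 F [-0.8 -2.7  1.1] q7 -0.73
M [-0.48   0.444  0.23 ] F [-0.8 -2.7  1.1] q [-0.15  0.58  0.17  1.75 -0.13  0.82 -0.73] pos [ 0.5612 -0.0182  0.2652] ang -0.813
```

```bash
c(){ python3 chk.py; }
python3 -m pendant '[[[0,0,0.05],[0,0,0.0001],1],[[0,0,0.1],[0,0,0.0002],1]]' >/dev/null && c &&
python3 -m pendant '[[[0,0,0.05],[0,0,0.0001],1],[[0,0,0.1],[0,0,0.0003],1]]' >/dev/null && c &&
python3 -m pendant '[[[0,0,0.05],[0,0,0.0001],1],[[0,0,0.1],[0,0,0.0002],1]]' >/dev/null && c &&
python3 -m pendant '[[[0,0,0.05],[0,0,0.0001],1],[[0,0,0.1],[0,0,0.0003],1]]' >/dev/null && c &&
python3 -m pendant '[[[0,0,0.05],[0,0,0.0001],1],[[0,0,0.1],[0,0,0.0002],1]]' >/dev/null && c &&
python3 -m pendant '[[[0,0,0.05],[0,0,0.0001],1],[[0,0,0.1],[0,0,0.0003],1]]' >/dev/null && c &&
python3 -m pendant '[[[0,0,0.05],[0,0,0.0001],1],[[0,0,0.1],[0,0,0.0002],1]]' >/dev/null && c &&
python3 -m pendant '[[[0,0,0.05],[0,0,0.0001],1],[[0,0,0.1],[0,0,0.0003],1]]' >/dev/null && c &&
python3 -m pendant '[[[0,0,0.05],[0,0,0.0001],1],[[0,0,0.1],[0,0,0.0002],1]]' >/dev/null && c &&
python3 -m pendant '[[[0,0,0.05],[0,0,0.0001],1],[[0,0,0.1],[0,0,0.0003],1]]' >/dev/null && c ; python3 st.py
```

```text
Mz 0.199 F [-1.9 -2.2  0. ] q7 -0.81
Mz 0.223 F [-2.1 -1.8  0.2] q7 -0.89
Mz 0.215 F [-1.5 -1.1  0.8] q7 -0.96
Mz 0.253 F [-2.4 -2.8  0.4] q7 -1.04
Mz 0.229 F [-1.3 -3.   0. ] q7 -1.12
Mz 0.188 F [-2.6 -1.9  1.2] q7 -1.19
Mz 0.202 F [-2.3 -2.6  0.8] q7 -1.27
Mz 0.232 F [-2.9 -2.3  0.2] q7 -1.34
Mz 0.229 F [-4.  -2.4  1.5] q7 -1.42
Mz 0.232 F [-3.6 -2.1  1. ] q7 -1.50
M [-0.359  0.861  0.232] F [-3.6 -2.1  1. ] q [-0.33  0.63  0.47  1.76 -0.37  0.84 -1.5 ] pos [ 0.5604 -0.0181  0.2626] ang -1.812
```

```bash
c(){ python3 chk.py; }
python3 -m pendant '[[[0,0,0.05],[0,0,0.0001],1],[[0,0,0.1],[0,0,0.0002],1]]' >/dev/null && c &&
python3 -m pendant '[[[0,0,0.05],[0,0,0.0001],1],[[0,0,0.1],[0,0,0.0003],1]]' >/dev/null && c &&
python3 -m pendant '[[[0,0,0.05],[0,0,0.0001],1],[[0,0,0.1],[0,0,0.0002],1]]' >/dev/null && c &&
python3 -m pendant '[[[0,0,0.05],[0,0,0.0001],1],[[0,0,0.1],[0,0,0.0003],1]]' >/dev/null && c &&
python3 -m pendant '[[[0,0,0.05],[0,0,0.0001],1],[[0,0,0.1],[0,0,0.0002],1]]' >/dev/null && c &&
python3 -m pendant '[[[0,0,0.05],[0,0,0.0001],1],[[0,0,0.1],[0,0,0.0003],1]]' >/dev/null && c &&
python3 -m pendant '[[[0,0,0.05],[0,0,0.0001],1],[[0,0,0.1],[0,0,0.0002],1]]' >/dev/null && c &&
python3 -m pendant '[[[0,0,0.05],[0,0,0.0001],1],[[0,0,0.1],[0,0,0.0003],1]]' >/dev/null && c ; python3 st.py
```

```text
Mz 0.247 F [-3.8 -2.9  0.9] q7 -1.57
Mz 0.251 F [-3.6 -3.   1.3] q7 -1.65
Mz 0.278 F [-3.3 -1.8  1. ] q7 -1.72
Mz 0.232 F [-3.6 -2.8  2. ] q7 -1.80
Mz 0.254 F [-2.8 -1.8  1.7] q7 -1.87
Mz 0.297 F [-2.7 -2.4  0.4] q7 -1.95
Mz 0.211 F [-4.2 -0.9  2.4] q7 -2.03
Mz 0.263 F [-3.2 -1.2  1.5] q7 -2.10
M [-0.16   0.969  0.263] F [-3.2 -1.2  1.5] q [-0.45  0.69  0.71  1.77 -0.56  0.9  -2.1 ] pos [ 0.5603 -0.0175  0.2605] ang -2.612
```

```bash
c(){ python3 chk.py; }
python3 -m pendant '[[[0,0,0.05],[0,0,0.0001],1],[[0,0,0.1],[0,0,0.0002],1]]' >/dev/null && c &&
python3 -m pendant '[[[0,0,0.05],[0,0,0.0001],1],[[0,0,0.1],[0,0,0.0003],1]]' >/dev/null && c &&
python3 -m pendant '[[[0,0,0.05],[0,0,0.0001],1],[[0,0,0.1],[0,0,0.0002],1]]' >/dev/null && c &&
python3 -m pendant '[[[0,0,0.05],[0,0,0.0001],1],[[0,0,0.1],[0,0,0.0003],1]]' >/dev/null && c &&
python3 -m pendant '[[[0,0,0.05],[0,0,0.0001],1],[[0,0,0.1],[0,0,0.0002],1]]' >/dev/null && c &&
python3 -m pendant '[[[0,0,0.04],[0,0,0.0001],1],[[0,0,0.08],[0,0,0.0002],1]]' >/dev/null && c ; python3 st.py
```

```text
Mz 0.299 F [-4.  -1.2  1.3] q7 -2.18
Mz 0.460 F [-6.3 -0.8  5. ] q7 -2.25
M [-0.111  1.072  0.46 ] F [-6.3 -0.8  5. ] q [-0.48  0.7   0.77  1.77 -0.6   0.92 -2.25] pos [ 0.5603 -0.0174  0.2602] ang -2.811
```

The foot is bearing now (0.46 N m). I'll hold, read, and finish with tiny steps.

```bash
python3 -m pendant '[[[0,0,0],[0,0,0],1],[[0,0,0],[0,0,0],1]]' >/dev/null; python3 chk.py; python3 -m pendant '[[[0,0,0.01],[0,0,0],1]]' >/dev/null; python3 chk.py;python3 -m pendant '[[[0,0,0],[0,0,0],1]]' >/dev/null; python3 st.py
```

```text
Mz 0.280 F [-3.4 -1.3  2.6] q7 -2.25
Mz 0.483 F [-5.4 -1.6  5.4] q7 -2.26
M [0.022 1.259 0.432] F [-5.5 -0.5  5.5] q [-0.48  0.71  0.77  1.77 -0.61  0.92 -2.26] pos [ 0.561  -0.0174  0.2598] ang -2.82
```

```bash
c(){ python3 - <<'E'
from plant import r
import sys
s=r.get_state();m=s["moment"][2];print("Mz %.3f F %s q7 %.3f"%(m,s["contact_force"].round(1),s["q"][6]))
sys.exit(1 if m>0.52 else 0)
E
}
python3 -m pendant '[[[0,0,0.015],[0,0,0],1]]' >/dev/null && c &&
python3 -m pendant '[[[0,0,0.015],[0,0,0],1]]' >/dev/null && c &&
python3 -m pendant '[[[0,0,0.015],[0,0,0],1]]' >/dev/null && c &&
python3 -m pendant '[[[0,0,0.015],[0,0,0],1]]' >/dev/null && c ; python3 st.py
```

```text
Mz 0.448 F [-6.  -0.1  6.1] q7 -2.272
Mz 0.522 F [-6.3 -0.8  5.3] q7 -2.284
M [-0.067  1.303  0.522] F [-6.3 -0.8  5.3] q [-0.48  0.71  0.78  1.77 -0.61  0.92 -2.28] pos [ 0.561  -0.0174  0.2598] ang -2.851
```

```bash
python3 -m pendant '[[[0,0,0.01],[0,0,0],1]]' >/dev/null; python3 chk.py; python3 -m pendant '[[[0,0,0.01],[0,0,0],1]]' >/dev/null; python3 chk.py;  python3 -m pendant '[[[0,0,0],[0,0,0],1]]' >/dev/null; python3 chk.py; python3 -m pendant '[[[0,0,0],[0,0,0],1]]' >/dev/null; python3 st.py
```

```text
Mz 0.469 F [-5.2 -0.2  5.6] q7 -2.29
Mz 0.493 F [-5.9 -1.8  4.7] q7 -2.30
Mz 0.502 F [-5.3 -1.7  6. ] q7 -2.30
M [-0.006  1.256  0.468] F [-6. -1.  5.] q [-0.49  0.71  0.79  1.77 -0.62  0.92 -2.3 ] pos [ 0.561  -0.0174  0.2598] ang -2.87
```

Steady at about 0.49 N m. One last small nudge, then back off and lift.

```bash
python3 -m pendant '[[[0,0,0.015],[0,0,0],1]]' >/dev/null; python3 chk.py; python3 -m pendant '[[[0,0,0.015],[0,0,0],1]]' >/dev/null; python3 chk.py;  python3 -m pendant '[[[0,0,0],[0,0,0],1]]' >/dev/null; python3 chk.py
python3 -m pendant '[[[0,0,-0.05],[0,0,0],1],[[0,0,-0.15],[0,0,0],1],[[0,0,-0.3],[0,0,0],1],[[0,0,-0.4],[0,0,0],1],[[0,0,-0.4],[0,0,0],1]]'; python3 chk.py
python3 -m pendant '[[[0,0,0],[0,0,-0.02],1],[[0,0,0],[0,0,-0.05],1],[[0,0,0],[0,0,-0.09],1],[[0,0,0],[0,0,-0.13],1],[[0,0,0],[0,0,-0.13],1],[[0,0,0],[0,0,-0.13],1]]'
python3 - <<'E'
from plant import r
import cv2
d=r.snapshot("wrist");cv2.imwrite("pics/w5.png",d["image"][:,:,::-1])
E
```

```text
Mz 0.564 F [-5.1  0.8  5.2] q7 -2.31
Mz 0.613 F [-5.7 -0.6  6.1] q7 -2.32
Mz 0.470 F [-6.4 -0.4  5.8] q7 -2.32
clock: 18.1
tool_pos: [0.5629, -0.017, 0.2599]
eef_rot: [-0.315, 0.949, 0.0, 0.002]
contact_force: [-0.4, 0.8, 0.3]
opening: 0.995
Mz 0.024 F [-0.4  0.8  0.3] q7 -2.02
clock: 18.7
tool_pos: [0.5622, -0.0171, 0.39]
eef_rot: [-0.314, 0.949, -0.0, 0.001]
contact_force: [0.1, -0.4, -0.5]
opening: 1.0
```

View pics/w5.png

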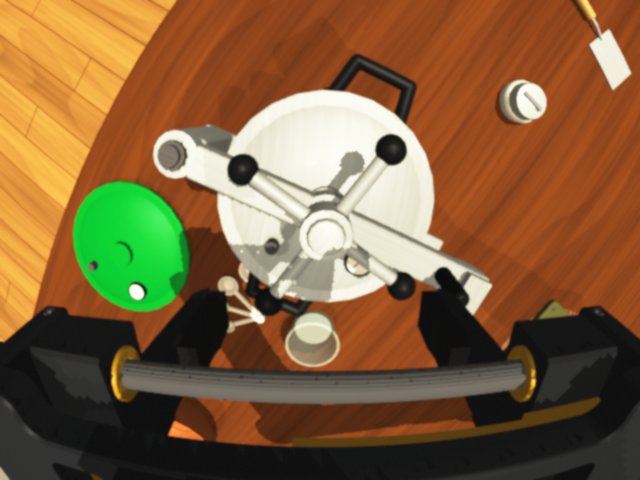

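The bar's end is still at the catch (490,285), the lid is centred, and nothing is touching. A quick numeric check of the bar angle first.

Run:
```python
from plant import r
import numpy as np
s=r.get_state();np.savez("n3.npz",tp=s["tool_pos"],rot=s["eef_rot"])
from unp import *
p=unp((172,155),.241);h=unp((326,235),.2835);d=p-h
print(p,h,np.hypot(*d),"bar",np.arctan2(d[1],d[0]),"(home 0.202)",s["contact_force"])
```

```text
[0.69340782 0.00943529] [ 0.56122974 -0.02106373] 0.13565115402376152 bar 0.22677288484443164 (home 0.202) [-0.08718658  1.19591381 -0.59288989]
```

Run:
```python
from unp import *
p=unp((172,155),.241)
for q in((457,294),(460,297)):
    h=unp(q,.286);d=p-h;print(h,np.hypot(*d),np.arctan2(d[1],d[0]))
h=unp((443,275),.232);d=p-h;print(h,np.hypot(*d),np.arctan2(d[1],d[0]))
# handle midline for yaw (same picture): outer corners
L=[unp(q,.124) for q in((358,55),(415,84))];m=(L[0]+L[1])/2;e=L[1]-L[0];print("yaw from handle edge",np.arctan2(-e[1],-e[0]),m)
```

```text
[ 0.45388422 -0.04354718] 0.24531346323426925 0.21769400734497696
[ 0.44994078 -0.0431325 ] 0.24907743644172137 0.21264900497996983
[ 0.44406203 -0.04057982] 0.25431247060196427 0.1979582945017229
yaw from handle edge 0.20025840666100553 [ 0.58864684 -0.1679905 ]
```

Over the longer baseline the bar reads 0.198–0.218 against a yaw of 0.200, so it is home. Handing in.

```bash
python3 -c "
from plant import r
print(r.finish_job())"
```

```text
the job is handed in; nothing more can be done
None
```

I closed the cooker and handed the job in at about 19 s. No verdict is reported, so the results below are my own checks.

**Bar:** I pinched the grip post lightly and swung the bar until it met the firm stop, at about 8 N.
- My first fit put it 0.038 rad short of home. A second look showed that fit's yaw was off: the bar and the cooker's handles agreed at about 0.20 rad.
- After the tightening, bar readings ran from 0.198 to 0.227 against a cooker yaw of 0.200. The largest, taken over a short baseline from pivot to hub, is 0.025 rad off. The readings to the post are within 0.018. All are inside the 0.04 rad limit.

**Handle:** I straddled the hub with the open jaws, so two opposite arms were pushed together, and wound it clockwise in one stroke of about 3.8 rad.
- Torque stayed near 0.25 N m until the foot met the lid, then rose to about 0.5 N m. The highest single reading was 0.61.
- Clamping force cannot be read directly. From the torques given I estimate about 100 N on the lid.

**End state:** I backed off, lifted clear and measured no contact force. The last picture shows the lid centred and nothing disturbed in view. I did not measure the lid's shift in millimetres, nor re-measure the surrounding objects.

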